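# Load the vase drying carousel

### The job

Turn the drying carousel until its one empty bay sits squarely in the gap of the yellow wire guard, in line with the red mark, and leave it there. Then gently stand the terracotta-brown vase upright on the green spot in the middle of that bay, let go, and do not disturb the green vase, the bottle or the bowl on the bench.

Things in the scene. Friction and masses are not known exactly. Their poses are not given: they have to be found in the camera images.
- stand: fixed round dark steel stand of the carousel, 370 mm across; the origin is on the carousel's vertical turning axis at bench height, z up, -x points to the loading gap. Yellow wire guard (bars 6 mm thick, centred 150 mm above the bench, between 75 and 178 mm from the axis, on upright wires at 178 mm) covers the carousel except for a gap of 55 degrees either side of -x. The red mark is a low bar on the stand's rim in the middle of the gap
- load_point (a point): loading point, fixed to the stand: middle of the gap, 115 mm from the turning axis, 30 mm above the bench (deck height)
- carousel (a joint): turning angle of the carousel in rad, counter-clockwise from above is positive; the empty bay is at the loading point at 0 and again at 2 pi. Stops at -1.5 and 7.8. It turns with light friction (0.25 N m, about 3 N at the crank knob) and stays where it is left
- empty_bay (a point): middle of the empty bay, on the deck: a green spot 72 mm across, 115 mm from the turning axis. The grey deck is a disc of 165 mm radius, its top 30 mm above the bench, with five 72-degree bays parted by wooden radial walls 5 mm thick and 28 mm high. The other four bays hold buff vases fixed to the deck, 105 mm tall
- crank_grip (a point): middle of the black crank knob, an upright round knob 28 mm across and 52 mm high that spins freely on its own pin; this point is 26 mm above its foot and about 210 mm above the bench. It sits 80 mm from the turning axis at the end of the red crank arm (arm's top 183 mm above the bench), above the guard, on the side exactly opposite the empty bay
- clay_vase_center (a point): the terracotta-brown vase to load (0.2 to 0.4 kg), standing on the bench; this point is on its axis half-way up (52.5 mm above its foot), z along its axis. 105 mm tall, foot 48 mm across, belly 66 mm across, 35 mm above the foot, straight neck 34 mm across from 78 to 97 mm above the foot, lip 42 mm across, closed top
- clay_vase: the same vase, origin at the centre of its foot
- green_vase: bystander: glazed green vase of the same shape and size, origin at the centre of its foot
- blue_bottle: bystander: blue bottle with red cap, 64 mm across, 170 mm tall, origin at the centre of its foot
- glaze_bowl: bystander: white bowl, 110 mm across, 50 mm high, origin at the centre of its foot
Not all that is in view belongs to the job. There is more than one size of the clay_vase; the job needs the smallest.

How it is judged:
By the outcome, as a careful person would: the job done as asked, in the order asked, and still so for the second after the job is handed in, with the robot touching nothing.
It also fails if it takes over 61 s, if anything falls off the work surface, if the arm or the gripper's body presses on something with over 40 N, if the wrist force passes 120 N, or if a joint passes its speed limit or range.

### The arm

A 6-joint arm with a two-finger parallel gripper is mounted at the origin on the work surface. World frame = base frame: x ahead of the robot, y to its left, z up, the work surface at z = 0. Lengths are in m, angles in rad, forces in N, time in s.
With the tool pointing down it reaches from about 0.275 to 0.75 m from the base axis. Payload 10.2 kg.
Tool frame: the origin (TCP) lies midway between the tips of the shut fingers; the grasp point (between the pads) lies 19 mm behind it (env.hold_point_z is the distance from the TCP to the grasp point, in m); z points along the fingers, y is the line along which they close (so a half turn about z gives the same grasp; the last joint's range is limited). The gripper opens to 85 mm and grips with 20 to 120 N. Pads are 22 mm wide; open, the fingers measure 114 mm over their backs; the gripper's body (76 mm by 85 mm) begins 54 mm behind the grasp point. The pads swing forward as they close: fully open they stand 13 mm farther back than shut.
Start: joints at [-1.539, 0.313, 1.498, -0, 1.331, -0.223], TCP at [0.132, -0.508, 0.231] pointing down, gripper open.
Joint ranges: [-2.94, 2.94], [-0.97, 2.17], [0.19, 2.56], [-1.23, 4.37], [0.02, 3.11], [-2.88, 2.88]. Speed limits (rad/s): [2.39, 2.39, 3.01, 3.14, 3.14, 3.14].

### API

Orientations are given as a unit quaternion [x, y, z, w].
In Python, from bench import env, kinematics, monitor, eyes, job gives the robot as it stands. The module is installed in compiled form; this text tells all that it offers. Calls block until the motion is done:
- env.reach(position, orientation): joint-space move of the TCP to a pose.
- env.movel(position, velocity=0.15, frame=None, guard=None): straight line of the TCP; frame=None keeps the orientation; velocity is the mean speed in m/s. With guard (N) it stops when the force on the tool has changed by that much, and returns True; else False.
- env.set_joints(angles): joint-space move.
- env.release() and env.close_gripper(effort=None): open the fingers fully, or close them until they stop; effort is the grip in N (None keeps the last).
- env.hold(seconds).
- kinematics.ik(position, orientation): joint angles nearest the present ones, or None.
- monitor.sense(): the state.
- eyes.grab_frame(name): name is "scene" or "top"; returns a dict with "frame" (480x640x3 uint8, red, green, blue), "mtx" (3x3 intrinsics, pixels), "view" (4x4, takes a point from world to camera coordinates). Camera axes: x right, y down, z forward; pixel columns grow to the right and rows downward; lengths in m; the calibration is good to about 2 mm. A picture is of the moment at which its call begins. There is no depth.
A pose or a line that the arm cannot do raises env.MotionError and nothing moves.
- job.hand_in(): hands the job in; it is judged then, once.
The state is a dict: "clock": time; "joints": joint angles; "qvel": joint speeds; "joint_efforts": joint torques, N m; "position": TCP position; "ee_rot": TCP orientation; "contact_force": force on the tool from outside, world axes, zero at the start; "ft_torque": the same for the moment, N m; "finger_gap": opening from 0.0 (shut) to 1.0 (fully open); "gripper_force": force on a finger pad.
Only numpy, scipy, OpenCV 4.12 (cv2) and the standard library are available. Lean on these libraries where they do the work, as an engineer would, in place of code of your own. Each camera call takes 0.05 s, during which the arm holds its last target. There are 200 camera calls.

## Working session

There is one attempt and no reset: what is moved stays moved. The work goes in short steps, each a Python script; the robot and the scene stay as the last script left them, time stands still between calls to the robot, and variables do not carry over. Pictures are saved under pics/ and viewed, at most 10 in all, crops included, and the job is handed in when it is done.

```bash
mkdir -p pics; cat > h.py <<'E'
import numpy as np, cv2
from bench import env, kinematics, monitor, eyes, job
def snap(n,f=None):
    d=eyes.grab_frame(n)
    if f: cv2.imwrite('pics/'+f,d['frame'][:,:,::-1])
    return d
def ray(d,u,v):
    V=np.array(d['view']);R=V[:3,:3];c=-R.T@V[:3,3]
    r=R.T@np.linalg.inv(d['mtx'])@np.array([u,v,1.]);return c,r
def onz(d,u,v,z):
    c,r=ray(d,u,v);return c+r*(z-c[2])/r[2]
def proj(d,p):
    V=np.array(d['view']);q=np.array(d['mtx'])@(V[:3,:3]@np.array(p)+V[:3,3]);return q[:2]/q[2]
E
python3 - <<'E'
from h import *
for n in('scene','top'):
    d=snap(n,n+'0.png');print(n,ray(d,320,240),d['mtx'][0][0])
s=monitor.sense();print(s['clock'],s['ee_rot'],env.hold_point_z)
E
```

```text
scene (array([1.17466801, 0.82881485, 0.86189079]), array([-0.45798919, -0.69645445, -0.55310953])) 560.4205662482323
top (array([ 0.27266607, -0.13518196,  1.45983535]), array([ 1.67640642e-01,  2.67677931e-04, -9.85918984e-01])) 577.0213346410364
0.1 [ 9.91896691e-01  1.27045840e-01  3.18416261e-05 -5.55160326e-04] 0.0187
```

View pics/scene0.png

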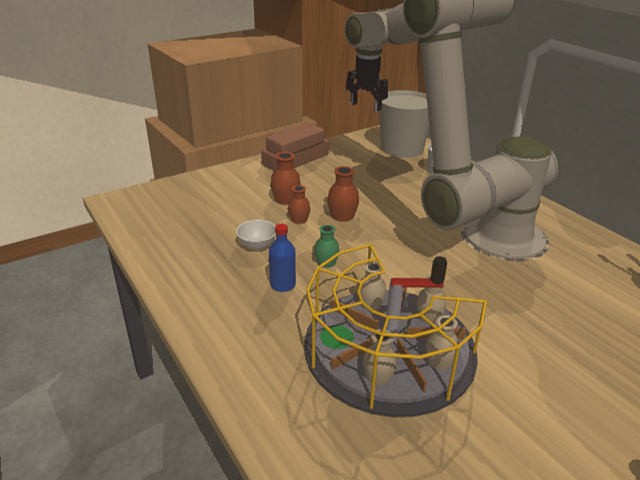

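View pics/top0.png

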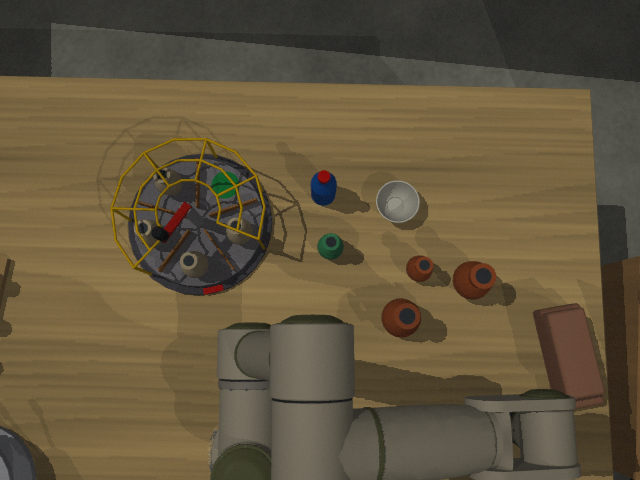

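The top view shows the stand at about (200,225), the red mark at (213,290), the green spot at (225,184), the knob at (160,234), and the small clay vase at (420,268). The two larger vases are at (402,317) and (474,280). I'll measure these next.

```bash
cat > meas.py <<'E'
from h import *
from scipy.optimize import least_squares
def hsv(d): return cv2.cvtColor(d['frame'],cv2.COLOR_RGB2HSV)
def comps(m):
    n,l,s,c=cv2.connectedComponentsWithStats(m.astype(np.uint8));return [(s[i],c[i],l==i) for i in range(1,n) if s[i,4]>15]
def pts(d,mask,z):
    v,u=np.nonzero(mask);return np.array([onz(d,a,b,z)[:2] for a,b in zip(u,v)])
def green_spot(d,box):
    x0,y0,x1,y1=box;h=hsv(d);m=cv2.inRange(h,(50,120,50),(75,255,255))>0
    k=np.zeros_like(m);k[y0:y1,x0:x1]=1;m&=k
    P=pts(d,m,0.03);c,r=cv2.minEnclosingCircle(P.astype(np.float32));return np.array(c),r,len(P)
def guard(d):
    h=hsv(d);m=(cv2.inRange(h,(20,170,130),(30,255,255))>0);m[:,300:]=0;m[300:]=0
    return pts(d,m,0.15),m
E
python3 - <<'E'
from meas import *
d=snap('top');h=hsv(d)
print('spot',green_spot(d,(190,150,260,215)))
P,m=guard(d);c0=np.median(P,0)
for _ in range(30):   # circle R=.178, outermost
    r=np.linalg.norm(P-c0,axis=1);S=P[abs(r-.178)<(.03 if _<15 else .008)]
    c0=least_squares(lambda c:np.linalg.norm(S-c,axis=1)-.178,c0,loss='soft_l1',f_scale=.003).x
print('guard',c0,len(S),len(P))
A=np.arctan2(*(S-c0).T[::-1]);print('angles',np.sort(np.degrees(A)%360)[[0,5,-5,-1]])
red=(cv2.inRange(h,(0,200,120),(4,255,255))>0)
for s,c,_ in comps(red): print('red',s,c,onz(d,*c,.03)[:2],onz(d,*c,.183)[:2])
blk=h[:,:,2]<35
for s,c,_ in comps(blk):
    if c[0]<300 and c[1]<300: print('blk',s,c,onz(d,*c,.236)[:2])
    elif c[1]<340: print('dark',s,c,onz(d,*c,.105)[:2])
cv2.imwrite('pics/crop.png',cv2.resize(d['frame'][130:310,100:300,::-1],None,fx=3,fy=3,interpolation=cv2.INTER_CUBIC))
cv2.imwrite('pics/crop2.png',cv2.resize(d['frame'][160:340,300:510,::-1],None,fx=3,fy=3,interpolation=cv2.INTER_CUBIC))
E
```

```text
spot (array([0.65369397, 0.11330575]), 0.03572005406022072, 417)
guard [0.55517227 0.1755917 ] 557 1365
angles [4.15739833e-02 1.62342674e+00 3.57798945e+02 3.59326706e+02]
red [319 170  11  12  99] [323.58585859 175.77777778] [ 0.68293104 -0.13972737] [ 0.63903051 -0.13924098]
red [204 285  19   9  81] [212.97530864 289.19753086] [0.38512813 0.12733856] [0.37309409 0.09924747]
blk [223 158  12   6  17] [229.05882353 160.82352941] [0.65264234 0.07023595]
blk [236 165   9   4  16] [240. 167.] [0.63913237 0.04538405]
blk [160 170   6   8  24] [162.91666667 172.91666667] [0.62134957 0.21440011]
blk [261 216  10  32 147] [265.43537415 232.99319728] [ 0.49300264 -0.0167979 ]
blk [140 223   5  10  28] [141.85714286 227.64285714] [0.49777187 0.25117868]
blk [152 227  17  15 181] [159.66298343 233.70165746] [0.48547755 0.21161265]
blk [247 244  19  24 101] [256.32673267 254.78217822] [0.44505726 0.00074961]
blk [217 272  23  14 104] [230.74038462 279.69230769] [0.39013308 0.05283923]
```

View pics/crop.png

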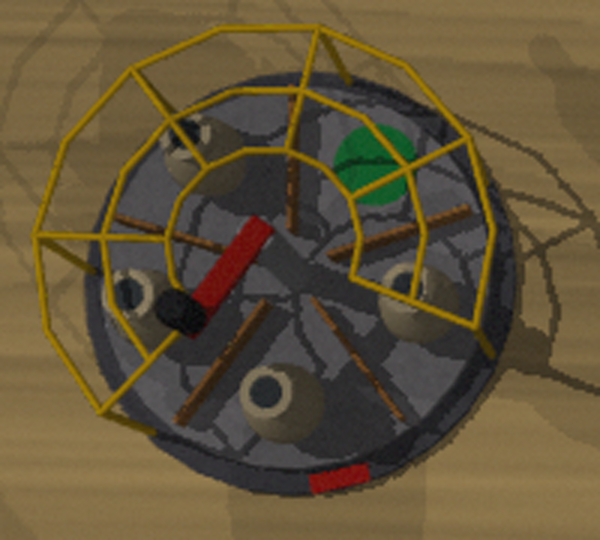

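View pics/crop2.png

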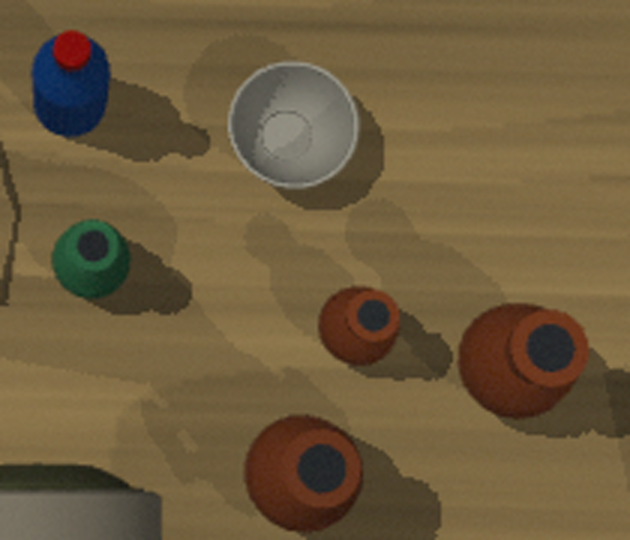

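The crops show the guard ends at crop pixels (475,325) and (100,410) and the inner right end at (352,275). The vase lip tops are at crop2 (373,316) for the small clay vase, (551,348) and (322,468) for the big ones, and (93,245) for the green one.

```bash
python3 - <<'E'
from meas import *
d=snap('top');s=snap('scene')
c1=lambda a,b:(a/3+100,b/3+130);c2=lambda a,b:(a/3+300,b/3+160)
oR=onz(d,*c1(475,325),.15)[:2];oL=onz(d,*c1(100,410),.15)[:2];iR=onz(d,*c1(352,275),.15)[:2]
ch=oL-oR;mid=(oL+oR)/2;L=np.linalg.norm(ch);n=np.array([-ch[1],ch[0]])/L
if n[0]<0:n=-n
ax=mid+n*.178*np.cos(np.radians(55));print('chord',L,2*.178*np.sin(np.radians(55)),'axis',ax,'gapdir',np.degrees(np.arctan2(*(-n)[::-1])))
u=(iR-oR)/np.linalg.norm(iR-oR);print('axis from iR',oR+u*.178,np.linalg.norm(iR-oR))
for nm,p in dict(clay=(373,316),green=(93,245)).items():
    X=onz(d,*c2(*p),.105);print(nm,X,'scene px',proj(s,X))
for nm,p in dict(b1=(551,348),b2=(322,468)).items():
    print(nm,[onz(d,*c2(*p),z)[:2].round(3) for z in(.13,.16)])
print('bowl',onz(d,*c2(294,125),.05),'bottle',onz(d,*c2(72,50),.17))
K=onz(d,*c1(178,308),.236);print('knob top',K,'scene',proj(s,K))
h=hsv(s);m=cv2.inRange(h,(0,0,0),(180,255,35))>0
for st,c,_ in comps(m):
    if 380<c[0]<480 and 240<c[1]<300: print('scene blk',st,c)
m=cv2.inRange(h,(0,150,60),(12,255,255))>0
for st,c,_ in comps(m):print('brown',st,c)
E
```

```text
chord 0.2926715141465879 0.29161812776688106 axis [0.55776579 0.1746105 ] gapdir -165.5023744484225
axis from iR [0.55863915 0.17382142] 0.10351232976206994
clay [ 0.44885307 -0.38254184  0.105     ] scene px [300.11594232 187.17279598]
green [ 0.49969931 -0.16108629  0.105     ] scene px [328.14371784 227.60136771]
b1 [array([ 0.424, -0.515]), array([ 0.421, -0.506])]
b2 [array([ 0.328, -0.339]), array([ 0.327, -0.334])]
bowl [ 0.61487167 -0.32761802  0.05      ] bottle [ 0.6406604 -0.140291   0.17     ]
knob top [0.48772747 0.21249231 0.236     ] scene [440.46545562 256.40924754]
brown [ 271  152   39   71 1478] [289.51623816 188.47767253]
brown [ 328  167   31   54 1126] [343.24689165 196.35257549]
brown [275 224  13  11 119] [281.20168067 228.79831933]
brown [391 278  53  10 376] [414.50531915 282.20212766]
```

Both views agree: axis ≈ (0.5575, 0.1745), gap direction −165.5°, bay about 133° past the loading point. I'll turn it clockwise by the knob.

```bash
cat >> h.py <<'E'
from scipy.spatial.transform import Rotation as Rn
AX=np.array([.5575,.1745]);GD=np.radians(-165.5)
def down(phi):
    c,s=np.cos(phi),np.sin(phi)
    return Rn.from_matrix(np.array([[-s,c,0],[c,s,0],[0,0,-1]]).T).as_quat()
def P(xy,z): return [float(xy[0]),float(xy[1]),float(z)]
def pol(r,a): return AX+r*np.array([np.cos(a),np.sin(a)])
def st(t=''):
    s=monitor.sense();print(t,round(s['clock'],2),np.round(s['position'],4),np.round(s['contact_force'],1),round(s['finger_gap'],3),round(s['gripper_force'],1),flush=True);return s
E
python3 - <<'E'
from h import *
a0=np.radians(152.1);k=np.array([.4867,.2121]);a1=GD+np.pi
q=down(a0-np.pi/2)
env.reach(P(k,.31),q);st('above')
print(env.movel(P(k,.190),.12,guard=10));st('down')
env.close_gripper(20);st('grip')
N=9
for i in range(1,N+1):
    a=a0+(a1-a0)*i/N
    env.movel(P(pol(.08,a),.190),.06,frame=down(a-np.pi/2));st(i)
E
```

```text
above 3.09 [0.487  0.2115 0.3099] [-0.5 -0.1  0. ] 1.0 0.0
False
down 4.24 [0.487  0.2121 0.1907] [-0.1  1.   0.5] 1.001 0.0
grip 4.8 [0.4875 0.2123 0.1913] [-0.4  0.5  7.7] 0.318 22.3
1 5.3 [0.5002 0.23   0.1913] [1.6 3.2 5.6] 0.316 22.3
2 5.81 [0.5167 0.2434 0.1913] [1.  2.9 5.7] 0.32 22.3
3 6.32 [0.5361 0.2522 0.1913] [1.9 4.1 6.4] 0.319 22.3
4 6.83 [0.5573 0.2555 0.1914] [2.8 4.8 4.9] 0.321 22.2
5 7.33 [0.5786 0.2532 0.1914] [5.  6.2 3.8] 0.318 22.1
6 7.84 [0.5987 0.2454 0.1914] [6.9 8.1 2.6] 0.315 22.0
7 8.35 [0.6162 0.2323 0.1914] [12.3  7.5  2.6] 0.314 21.9
8 8.86 [0.6298 0.2149 0.1914] [16.2  5.8  1. ] 0.319 21.8
9 9.37 [0.6382 0.1941 0.1914] [17.1  1.4 -0.4] 0.319 21.7
```

```bash
python3 - <<'E'
from meas import *
env.release();s=st('open')
p=s['position'];env.movel(P(p,.31),.2)
q=down(np.radians(-150))
env.reach(P([.449,-.3825],.24),q);st('over vase')
d=snap('top')
h=hsv(d)
c,r,n=green_spot(d,(190,200,260,300));print('spot',c,r,n,'bearing',np.degrees(np.arctan2(*(c-AX)[::-1])),np.linalg.norm(c-AX))
m=cv2.inRange(h,(0,200,120),(4,255,255))>0
for s,cc,_ in comps(m):
    if cc[0]<300: x=onz(d,*cc,.035)[:2];print('red',s,cc,x,np.degrees(np.arctan2(*(x-AX)[::-1])))
blk=h[:,:,2]<35
for s,cc,_ in comps(blk):
    if cc[0]<300 and cc[1]<300 and s[4]>100: print('blk',s,cc,onz(d,*cc,.225)[:2])
cv2.imwrite('pics/crop3.png',cv2.resize(d['frame'][130:310,100:300,::-1],None,fx=3,fy=3,interpolation=cv2.INTER_CUBIC))
E
```

```text
open 9.97 [0.6349 0.1946 0.19  ] [-0.6  0.1 -0.4] 0.997 0.0
over vase 12.9 [ 0.4496 -0.382   0.2401] [ 0.1 -0.2 -0. ] 0.997 0.0
spot [0.44570279 0.1470006 ] 0.035578615963459015 536 bearing -166.18096975185335 0.11512963613553154
red [176 180   8   9  48] [179.33333333 184.04166667] [0.65033339 0.22772996] 29.82962951361005
blk [167 163  17  16 177] [175.31073446 170.74576271] [0.63016737 0.19033489]
```

View pics/crop3.png

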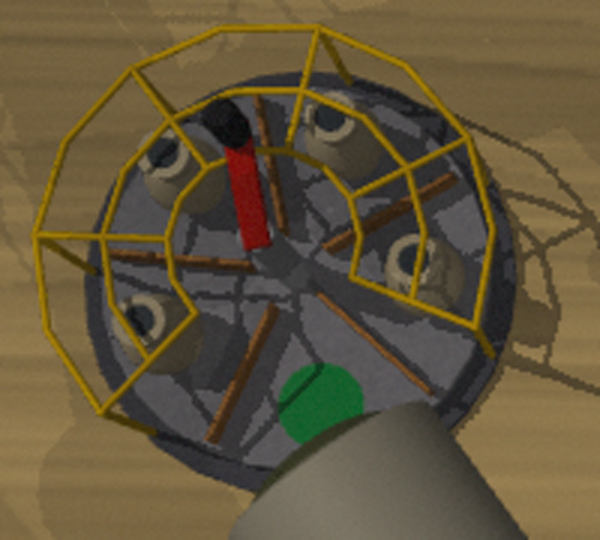

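The turned bay looks right, but the elbow hides the red mark and part of the spot. I'll swing the arm aside for an unobstructed look at the alignment.

```bash
python3 - <<'E'
from meas import *
j=list(monitor.sense()['joints']);j[0]=-1.4;env.set_joints(j)
d=snap('top');h=hsv(d)
c,r,n=green_spot(d,(190,230,260,300));print('spot',c,r,n,np.degrees(np.arctan2(*(c-AX)[::-1])))
m=cv2.inRange(h,(50,120,50),(75,255,255));m[:,:180]=0;m[:,260:]=0;m[:230]=0;m[300:]=0
pp=pts(d,m>0,.03).mean(0);print('centroid',pp,np.degrees(np.arctan2(*(pp-AX)[::-1])))
m=cv2.inRange(h,(0,200,100),(4,255,255))>0
for s,cc,_ in comps(m):
    if cc[0]<300 and cc[1]>240:
        for z in(.02,.03,.04):
            x=onz(d,*cc,z)[:2];print('red',z,x,np.degrees(np.arctan2(*(x-AX)[::-1])))
        R,_=cv2.minAreaRect(pts(d,_,.03).astype(np.float32)*1000)[1:],0;print(R)
# stand dark rim: circle fit of outer edge on near side, and deck
cv2.imwrite('pics/crop4.png',cv2.resize(d['frame'][130:310,100:300,::-1],None,fx=3,fy=3,interpolation=cv2.INTER_CUBIC))
st()
E
```

```text
spot [0.44568294 0.14684823] 0.035634007304906845 604 -166.1097322534779
centroid [0.44540262 0.14633319] -165.89524561145254
red 0.02 [0.38674807 0.13050649] -165.55220210096343
red 0.03 [0.38595575 0.12866122] -165.03938484243685
red 0.04 [0.38516342 0.12681595] -164.5336904468281
((14.036479949951172, 45.946197509765625), 14.608067512512207)
 14.12 [ 0.2143 -0.5496  0.2402] [-0.4  0.4 -0.7] 1.0 0.0
```

View pics/crop4.png

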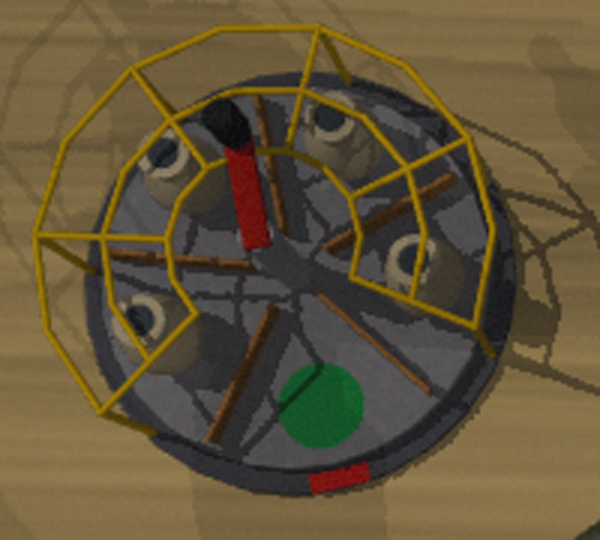

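The bay is aligned: the spot bears −165.9° and the mark about −165.3°, less than 1° apart, with the spot centred above the red bar at crop (321,405). Now I'll pick the vase.

```bash
python3 - <<'E'
from h import *
q=down(np.radians(-150));v=[.449,-.3825]
env.reach(P(v,.24),q)
print(env.movel(P(v,.067),.1,guard=8));st('down')
env.close_gripper(35);st('grip')
env.movel(P(v,.10),.06);s=st('lift')
env.movel(P(v,.30),.15);st('up')
snap('scene','scene2.png')
E
```

```text
False
down 17.12 [ 0.4491 -0.3827  0.0674] [ 0.2  0.9 -0.2] 1.001 0.0
grip 17.62 [ 0.4508 -0.3827  0.0691] [ 4.7  5.1 11.9] 0.449 35.4
lift 18.32 [ 0.4488 -0.3824  0.0997] [-0.  -0.7 -3.9] 0.444 35.6
up 19.8 [ 0.4489 -0.3823  0.2991] [ 0.4  0.6 -3.6] 0.449 35.6
```

View pics/scene2.png

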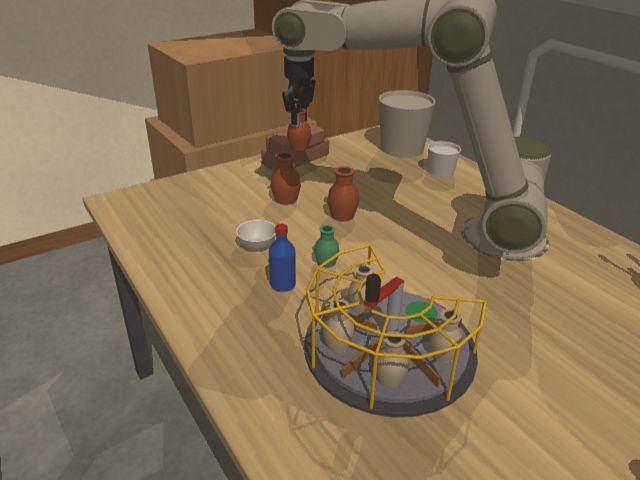

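The vase hangs upright in the gripper at (299,133) and the bystanders are untouched. Next I place it.

```bash
python3 - <<'E'
from h import *
t=[.4455,.1465];q=down(GD+np.pi/2)
env.reach(P(t,.30),q);st('above')
env.movel(P(t,.135),.12);env.movel(P(t,.106),.05);env.hold(.3);st('near')
print(env.movel(P(t,.090),.012,guard=3));s=st('touch')
E
```

```text
above 21.77 [0.4459 0.1459 0.3   ] [ 0.8 -0.4 -4.2] 0.445 35.6
near 24.32 [0.4456 0.1465 0.1062] [ 0.1  0.1 -3.4] 0.447 35.6
True
touch 25.04 [0.4454 0.1466 0.0991] [-0.9  0.3  3.7] 0.452 36.3
```

```bash
python3 - <<'E'
from meas import *
env.release();s=st('open')
p=s['position'];env.movel(P(p,.30),.12)
j=list(monitor.sense()['joints']);j[0]=-.9;env.set_joints(j);st()
d=snap('top');a=d['frame'][130:310,100:300,::-1]
s=snap('scene');b=s['frame'][200:420,270:510,::-1]
f=lambda i:cv2.resize(i,(400,366),interpolation=cv2.INTER_CUBIC)
cv2.imwrite('pics/fin.png',np.hstack([f(a),f(b)]))
E
```

```text
open 25.57 [0.4448 0.1465 0.0983] [0.  0.1 0.7] 1.0 0.0
 29.0 [ 0.3734 -0.2822  0.2996] [-0.8 -0.2 -0.2] 1.002 0.0
```

View pics/fin.png

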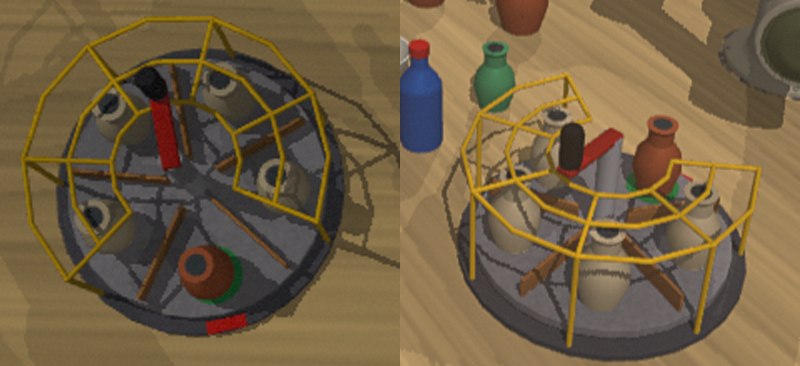

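The vase stands upright on the spot and the carousel hasn't moved. One numeric check, then I hand in.

```bash
python3 - <<'E'
from h import *
d=snap('top');x=onz(d,201,259.4,.135)[:2];print(x,x-[.4455,.1465])
if np.linalg.norm(x-[.4455,.1465])<.01: print(job.hand_in())
E
```

```text
[0.44509389 0.13980913] [-0.00040611 -0.00669087]
the job is handed in; nothing more can be done
None
```

The job is handed in: the empty bay is within about 1° of the red mark, and the small terracotta vase stands upright and released about 7 mm off the centre of the green spot. The bystanders were not touched, the robot is clear, and it took about 29 s; no verdict came back.

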